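# Shut off the water filter with the long T-key and draw out its cartridge drawer

### The job

The water filter's cartridge is due for a change. Take the long T-key from the fork ledge on the unit's side, lower it gently down the shaft in the tower until it sits fully home on the square valve stem, and turn it clockwise as far as it goes to shut the water off, which also unbolts the drawer. Leave the key standing on the stem and pull the cartridge drawer all the way out, leaving the short key hanging and the espresso cup standing where they are.

Things in the scene. Friction and masses are not known exactly. Their poses are not given: they have to be found in the camera images.
- filter_unit: Fixed white counter-top water filter, 140 deep x 230 wide. Origin on the worktop under its middle; x to its back, y to its left, z up; front faces -x. Right part (y -115 to -25): tower 160 high with the key shaft. Left part (y -25 to 115): drawer bay, flat lid 85 high, drawer front at x = -78. The back left of the tower's top carries a small brass plug.
- long_key: The long T-key, hanging in either slot. Origin: middle of its black handle, z up (175 above the worktop). Handle 70 long (x), 14 thick (y), 22 high; below it a steel flange 46 across, underside 35 below the origin, then a 12 round shank to a square socket, 17.5 outside, 11.5 inside, flats along x and y, foot 145 below the origin. Lifts straight up out of its slot. 0.15 kg.
- long_key_tip (a point): Centre of the open foot of the long key's socket, 145 below the key's origin.
- short_key: The short T-key in the other slot, to be left hanging: same flange, but its handle is 48 long and its foot only 85 below the origin (middle of the handle). It does not reach the stem.
- shaft_mouth (a point): Centre of the shaft's round mouth in the tower's flat top, 160 above the worktop, ringed in steel. Bore 30 across, straight down to its floor 46 above the worktop.
- stem_seat (a point): Point on the shaft's axis 50 above the worktop where the long key's foot is when the key is fully home; the key's flange then lies on the tower's top and its origin is 195 above the worktop.
- valve_stem (a joint): Turn (rad) of the brass stem in the shaft: 0 water on, grows clockwise from above to a stop at 1.3, shut. 10 square, pointed, top 66 above the worktop. At 0 its flats lie along the unit's x and y; starts at 0 to 0.2, stays where left (0.12 N m). Takes the key every quarter turn, with 0.17 rad of play either way. Bolts the drawer until turned about 1.15.
- cartridge_drawer (a joint): How far (m) the drawer is out: 0 shut, 0.07 at its stop. It slides to the unit's -x against about 3 N of friction and stays where left. Bolted until the stem is turned.
- drawer_grip (a point): Middle of the drawer's horizontal steel bar handle, 10 thick, 88 long along the unit's y, 58 above the worktop; 37 of clear room between bar and drawer front. Moves with the drawer.
- espresso_cup: Small espresso cup standing on the lid of the drawer bay, 62 across, 88 with its handle, 50 high. Origin at the centre of its foot. To be left standing.
- key_ledge (a point): Middle of the steel fork ledge on the tower's right flank, 140 above the worktop (its top). Two slots 32 wide, open to the unit's right, 44 either side of this point along the unit's x; one T-key hangs upright by its flange in each.
Not all that is in view belongs to the job. Leave any yellow look-alike of the long_key alone.

How it is judged:
By the outcome, as a careful person would: the job done as asked, in the order asked, and still so for the second after the job is handed in, with the robot touching nothing.
It also fails if it takes over 58 s, if anything falls off the work surface, if the arm or the gripper's body presses on something with over 40 N, if the wrist force passes 120 N, or if a joint passes its speed limit or range.

### The arm

A 6-joint arm with a two-finger parallel gripper is mounted at the origin on a cart in front of the work surface, level with it; the furniture and walls round the work are solid. World frame = base frame: x ahead of the robot, y to its left, z up, the work surface at z = 0. Lengths are in m, angles in rad, forces in N, time in s.
With the tool pointing down it reaches from about 0.25 to 0.775 m from the base axis. Payload 8.9 kg.
Tool frame: the origin (TCP) lies at the centre of the arm's flange, where the gripper is bolted on; the fingertips stand 173 mm ahead of it and the grasp point (between the pads) lies 155 mm ahead of it; z points along the fingers, y is the line along which they close (so a half turn about z gives the same grasp; the last joint's range is limited). The gripper opens to 85 mm and grips with 20 to 120 N. Pads are 22 mm wide; open, the fingers measure 114 mm over their backs; the gripper's body (76 mm by 85 mm) begins 54 mm behind the grasp point. The pads swing forward as they close: fully open they stand 13 mm farther back than shut.
Start: joints at [-1.434, 0.291, -0.153, 1.127, 0, 1.431], TCP at [0.143, -0.505, 0.405] pointing down, gripper open.
Joint ranges: [-2.52, 2.52], [-0.91, 1.74], [-1.3, 1.37], [-1.96, 2.02], [-1.52, 1.47], [-3.14, 3.14]. Speed limits (rad/s): [2.22, 2.22, 2.79, 3.14, 3.14, 3.14].

### API

Orientations are given as [roll, pitch, yaw] about the fixed x, y, z axes, in that order (R = Rz(yaw) Ry(pitch) Rx(roll)).
In Python, from cell import bot gives the robot as it stands.
- The arm moves only by the shell command python3 -m inch 'ROWS'. ROWS is rows parted by semicolons, their numbers by spaces, 1 to 5 of them, each of 5 numbers: dx, dy, dz in m, then a turn about the tool's z in rad, then the opening from 0.0 (shut) to 1.0 (fully open); each row shifts and turns the commanded pose from where the row before left it, along the tool's axes as they then stand; what a row does not reach is not made up. A row lasts 1/12 s, in which the tool goes at most 0.0417 m and 0.125 rad, less where a joint would pass 70% of its speed; a pose out of reach is approached as far as the arm can. The fingers move at their own pace and stop on an object; the grip force is fixed at half the most. Time passes only in rows, so rows that do not move let the fingers close. It prints the time, the measured TCP pose, the force, the opening and the grip force at its end.
- bot.read_state(): the state, without advancing time (a new reading comes with each control period).
- bot.capture(name): name is "side" or "top"; returns the picture (400x640x3 uint8, red, green, blue); there is no depth.
- bot.camera_params(name): a dict with "K" (3x3 intrinsics, pixels), "R" (3x3) and "t" (3): a world point X has camera coordinates R X + t. Camera axes: x right, y down, z forward; pixel columns grow to the right and rows downward; lengths in m; the calibration is good to about 2 mm. A picture is of the moment at which its call begins. camera_params takes no time and is no camera call.
- bot.sign_off(): hands the job in; it is judged then, once.
The state is a dict: "t": time; "joint_positions": joint angles; "dq": joint speeds; "effort": joint torques, N m; "position": TCP position; "eef_rot": TCP orientation; "contact_force": force on the tool from outside, world axes, zero at the start; "wrist_torque": the same for the moment, N m; "width": opening from 0.0 (shut) to 1.0 (fully open); "grip_force": force on a finger pad.
Only numpy, scipy, OpenCV 4.12 (cv2) and the standard library are available. Lean on these libraries where they do the work, as an engineer would, in place of code of your own. Each camera call takes 0.05 s, during which the arm holds its last target. There are 200 camera calls.

## Working session

There is one attempt and no reset: what is moved stays moved. The work goes in short steps, Python scripts to look and compute and a shell command to move; the robot and the scene stay as the last step left them, time stands still between calls to the robot, and variables do not carry over. Pictures are saved under pics/ and viewed, at most 12 in all, crops included, and the job is handed in when it is done.

```bash
mkdir -p pics; python3 - <<'E'
from cell import bot
import cv2
for n in("side","top"):
    cv2.imwrite(f"pics/{n}0.png",bot.capture(n)[:,:,::-1]); p=bot.camera_params(n); print(n,p["K"].round(1).tolist(),p["R"].round(3).tolist(),p["t"].round(3).tolist())
print(bot.read_state())
E
```

```text
side [[488.0, 0.0, 321.5], [0.0, 488.0, 202.0], [0.0, 0.0, 1.0]] [[0.923, -0.385, -0.01], [-0.319, -0.75, -0.58], [0.216, 0.538, -0.815]] [-0.579, 0.238, 1.05]
top [[457.7, 0.0, 315.9], [0.0, 457.7, 200.7], [0.0, 0.0, 1.0]] [[-0.03, -0.999, 0.031], [-0.994, 0.026, -0.104], [0.103, -0.033, -0.994]] [-0.033, 0.608, 0.992]
{'t': 0.1, 'joint_positions': array([-1.43433081e+00,  2.91210616e-01, -1.54049679e-01,  1.12668769e+00,
        2.05579951e-05,  1.43150584e+00]), 'dq': array([-0.00241148, -0.00093213,  0.00199319,  0.00113126, -0.00063718,
       -0.00141187]), 'effort': array([ 1.12975067e-03, -5.37976742e+01,  3.31919217e+01,  9.39728168e-03,
       -1.84389864e-04,  2.88107219e-05]), 'position': array([ 0.14292967, -0.50497332,  0.40419697]), 'eef_rot': array([-3.14045501e+00, -1.80255130e-04,  2.75755896e-01]), 'contact_force': array([ 0.23789778, -0.52517929, -0.61145558]), 'wrist_torque': array([ 0.03796268, -0.03372133, -0.04226374]), 'grip_force': 0.0, 'width': 0.9955376129523023}
```

View pics/side0.png

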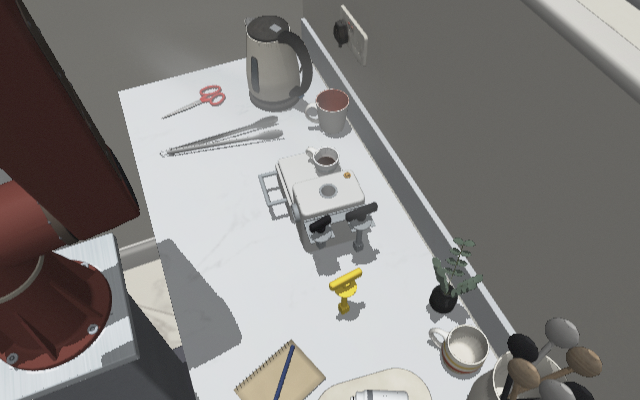

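View pics/top0.png

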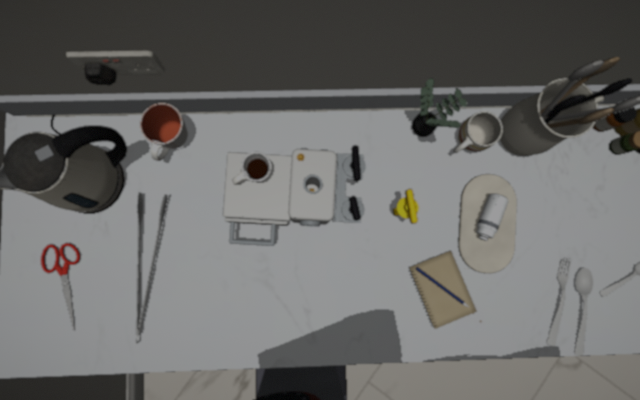

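Candidates for the long key are the black T-key in the back slot (side 362,213; top 355,163), the black T-key in the front slot (side 320,224; top 355,208), and the yellow look-alike (side 346,285), which I'll leave alone. The back one has the longer handle and shank. A close crop will check that.

```bash
python3 - <<'E'
import cv2,numpy as np
a=cv2.imread("pics/side0.png")[140:260,250:390]; b=cv2.imread("pics/top0.png")[140:250,220:370]
a=cv2.resize(a,None,fx=5.7,fy=5,interpolation=2)
cv2.imwrite("pics/cs.png",cv2.resize(cv2.imread("pics/side0.png")[140:260,250:390],None,fx=5,fy=5,interpolation=2))
cv2.imwrite("pics/ct.png",cv2.resize(b,None,fx=5,fy=5,interpolation=2))
E
```

```text
(no output)
```

View pics/cs.png

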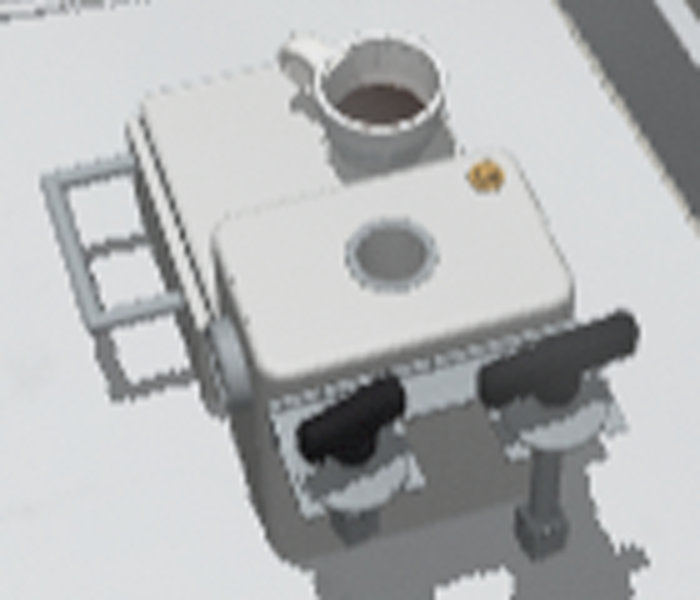

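View pics/ct.png

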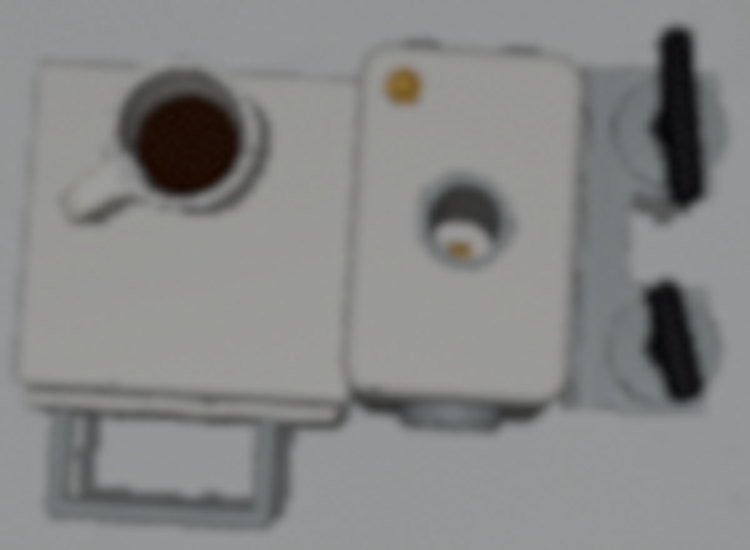

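The crops confirm the back-slot key as the long one: it has the longer handle and a long shank with a square socket. Its middle is at side (362,211.6), top (356.2,163.4). The mouth is at side (328.2,191), top (313,184.2).

```bash
cat > h.py <<'E'
from cell import bot
import numpy as np, cv2
def P(n):
    p=bot.camera_params(n); return p["K"]@np.c_[p["R"],p["t"]]
def tri(s,t):
    X=cv2.triangulatePoints(P("side"),P("top"),np.array(s,float),np.array(t,float))[:,0]; return X[:3]/X[3]
def onz(n,uv,z):
    p=P(n); H=np.c_[p[:,:2],p[:,2]*z+p[:,3]]; q=np.linalg.solve(H,[*uv,1]); return q[:2]/q[2]
def proj(n,X):
    q=P(n)@[*X,1]; return q[:2]/q[2]
cs=lambda u,v:(250+u/5,140+v/5)
ct=lambda u,v:(220+u/5,140+v/5)
E
python3 - <<'E'
from h import *
for nm,s,t,z in [("mouth",(391,255),(465,221),.16),("key",(558,358),(681,117),.18),("keyfront",(497,387),(686,195),.18),("keyback",(622,332),(676,38),.18),("short",(350,419),(674,341),.18),("plug",(487,175),(404,86),.162),("barR",(95,326),(265,517),.058),("barL",(47,182),(55,510),.058)]:
    print(nm,tri(cs(*s),ct(*t)).round(4),onz("side",cs(*s),z).round(4),onz("top",ct(*t),z).round(4))
for nm,a,b,z in [("towerR",(580,80),(570,380),.16),("lidL",(40,70),(20,370),.085),("towerL",(365,70),(350,370),.16)]:
    d=onz("top",ct(*b),z)-onz("top",ct(*a),z); print(nm,np.arctan2(-d[1],-d[0]))
E
```

```text
mouth [ 0.6271 -0.0415  0.1587] [ 0.6271 -0.0424] [ 0.6264 -0.0413]
key [ 0.6638 -0.1264  0.1745] [ 0.6625 -0.1297] [ 0.6621 -0.1255]
keyfront [ 0.6349 -0.1278  0.1718] [ 0.6343 -0.1328] [ 0.6315 -0.1263]
keyback [ 0.694  -0.1253  0.175 ] [ 0.6917 -0.1283] [ 0.6932 -0.1248]
short [ 0.576  -0.1202  0.1739] [ 0.5747 -0.1239] [ 0.5752 -0.1194]
plug [ 0.6816 -0.019   0.1601] [ 0.6816 -0.0204] [ 0.6804 -0.0188]
barR [0.5144 0.0458 0.055 ] [0.514  0.0437] [0.5143 0.0456]
barL [0.5204 0.1358 0.0558] [0.5205 0.134 ] [0.52   0.1355]
towerR -0.06714681799328413
lidL -0.07500818352190675
towerL -0.07361120788942578
```

```bash
R='0 0 0 -.121 1;0 0 0 -.121 1;0 0 0 -.121 1;0 0 0 -.121 1;0 0 0 -.121 1'
python3 -m inch '0 0 0 -.12 1;0 0 0 -.12 1;0 0 0 -.12 1;0 0 0 -.12 1;0 0 0 -.12 1'
python3 -m inch '0 0 0 -.12 1;0 0 0 -.12 1;0 0 0 -.12 1;0 0 0 -.12 1;0 0 0 -.12 1' >/dev/null
python3 -m inch '0 0 0 -.12 1;0 0 0 -.12 1;0 0 0 -.12 1;0 0 0 -.12 1;0 0 0 -.12 1' >/dev/null
python3 -m inch '0 0 0 -.12 1;0 0 0 -.12 1;0 0 0 -.12 1;0 0 0 -.12 1;0 0 0 -.12 1' >/dev/null
python3 -m inch '0 0 0 -.12 1;0 0 0 -.12 1;0 0 0 -.12 1;0 0 0 -.12 1;0 0 0 0 1'
```

```text
t: 0.52
position: [0.143, -0.505, 0.4044]
eef_rot: [-3.141, -0.001, 0.882]
contact_force: [-0.5, 0.8, -0.3]
width: 1.002
grip_force: 0.0
t: 2.18
position: [0.143, -0.505, 0.4044]
eef_rot: [3.141, -0.0, -3.122]
contact_force: [-0.3, 0.3, 0.2]
width: 0.999
grip_force: 0.0
```

```bash
python3 -m inch '-.033 .023 0 0 1;-.033 .023 0 0 1;-.033 .023 0 0 1;-.033 .023 0 0 1;-.033 .023 0 0 1' 
python3 -m inch '-.033 .023 0 0 1;-.033 .023 0 0 1;-.033 .023 0 0 1;-.033 .023 0 0 1;-.033 .023 0 0 1' 
python3 -m inch '-.033 .023 0 0 1;-.033 .023 0 0 1;-.033 .023 0 0 1;-.033 .023 0 0 1;0 0 0 0 1'
```

```text
t: 2.6
position: [0.3074, -0.3865, 0.4047]
eef_rot: [3.142, -0.0, -3.133]
contact_force: [0.6, -1.3, 0.4]
width: 0.999
grip_force: 0.0
t: 3.02
position: [0.471, -0.2689, 0.4046]
eef_rot: [3.142, -0.0, -3.132]
contact_force: [0.8, -0.7, -0.7]
width: 0.998
grip_force: 0.0
t: 3.43
position: [0.6044, -0.1724, 0.4036]
eef_rot: [3.14, 0.001, -3.127]
contact_force: [-0.6, -0.2, -0.7]
width: 0.999
grip_force: 0.0
```

```bash
python3 -m inch '-.03 .0225 0 -.01 1;-.0293 .0225 0 0 1;0 0 .03 0 1;0 0 0 0 1;0 0 0 0 1' 
python3 - <<'E'
from h import *
a=bot.capture("side")[100:260,230:430,::-1]; b=bot.capture("top")[90:250,260:460,::-1]
cv2.imwrite("pics/g.png",cv2.resize(np.hstack([a,b]),None,fx=2,fy=2,interpolation=2))
E
```

```text
t: 3.85
position: [0.6581, -0.1301, 0.373]
eef_rot: [3.14, -0.004, -3.12]
contact_force: [-0.4, 1.1, 0.4]
width: 0.999
grip_force: 0.0
```

View pics/g.png

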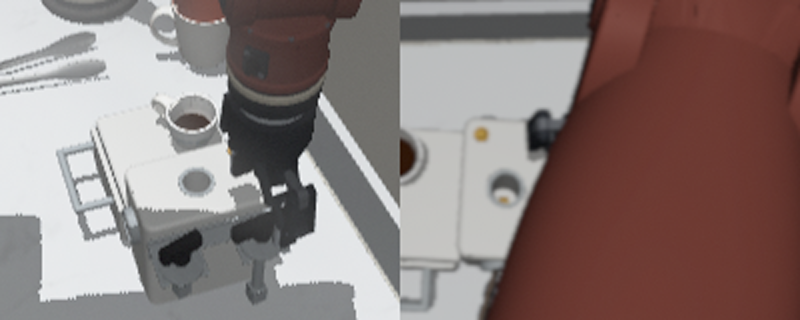

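The gripper straddles the handle (side view, about 362,212), and everything else is undisturbed. Next: centre it, go down, then close.

```bash
python3 -m inch '-.0045 .0035 0 0 1;0 0 .02 0 1;0 0 .018 0 1;0 0 0 0 1;0 0 0 0 1' 
python3 -m inch '0 0 0 0 0;0 0 0 0 0;0 0 0 0 0;0 0 0 0 0;0 0 0 0 0' 
python3 -m inch '0 0 0 0 0;0 0 0 0 0;0 0 0 0 0;0 0 0 0 0;0 0 0 0 0'
```

```text
t: 4.37
position: [0.6629, -0.1271, 0.3372]
eef_rot: [3.141, -0.001, -3.118]
contact_force: [-0.2, 0.3, 0.2]
width: 1.001
grip_force: 0.0
t: 4.78
position: [0.6633, -0.1269, 0.3373]
eef_rot: [-3.141, 0.001, -3.117]
contact_force: [0.4, -0.0, 0.0]
width: 0.301
grip_force: 0.0
t: 5.2
position: [0.6633, -0.1268, 0.3373]
eef_rot: [-3.142, 0.001, -3.117]
contact_force: [-1.5, 1.4, 5.7]
width: 0.172
grip_force: 58.6
```

```bash
python3 -m inch '0 0 -.01 0 0;0 0 -.02 0 0;0 0 -.02 0 0;0 0 -.02 0 0;0 0 -.02 0 0' 
python3 -m inch '0 0 -.02 0 0;0 0 -.02 0 0;0 0 -.02 0 0;0 0 0 0 0;0 0 0 0 0' 
python3 - <<'E'
from h import *
a=bot.capture("side")[20:290,200:440,::-1]
cv2.imwrite("pics/l.png",cv2.resize(a,None,fx=2.2,fy=2.2,interpolation=2))
E
```

```text
t: 5.62
position: [0.663, -0.1269, 0.4279]
eef_rot: [-3.142, -0.0, -3.117]
contact_force: [0.8, 0.1, -1.4]
width: 0.165
grip_force: 58.6
t: 6.03
position: [0.6634, -0.127, 0.4876]
eef_rot: [-3.141, 0.002, -3.117]
contact_force: [-0.7, 0.2, -3.0]
width: 0.165
grip_force: 58.6
```

View pics/l.png

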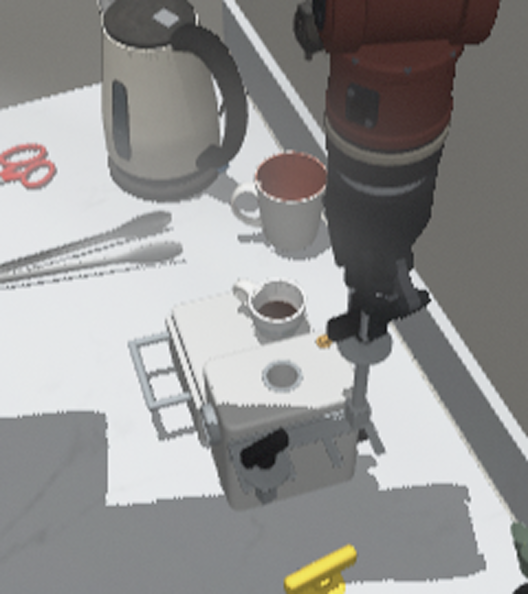

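The key has been lifted cleanly and hangs upright in the gripper with its foot at about side (363,214); the short key and cup haven't moved. Next I turn it and move over the mouth.

```bash
python3 -m inch '0 0 0 .1 0;0 0 0 .095 0;.0168 .0259 0 0 0;.0168 .0259 0 0 0;.0168 .0259 0 0 0' 
python3 -m inch '0 0 0 0 0;0 0 0 0 0;0 0 0 0 0' 
python3 - <<'E'
from h import *
s=bot.read_state(); print(s["position"],s["eef_rot"],s["joint_positions"])
p=s["position"]; k=p-[0,0,.1623+0]
print("foot pred",proj("side",k-[0,0,.145]),"flange",proj("side",k-[0,0,.035]),"mouth",proj("side",[.6268,-.0418,.16]))
a=bot.capture("side")[110:230,270:390,::-1]
cv2.imwrite("pics/m.png",cv2.resize(a,None,fx=5,fy=5,interpolation=2))
E
```

```text
t: 6.5
position: [0.6259, -0.0412, 0.4846]
eef_rot: [3.141, -0.003, 2.97]
contact_force: [0.4, 0.5, -0.5]
width: 0.166
grip_force: 58.7
t: 6.75
position: [0.6267, -0.0419, 0.4859]
eef_rot: [-3.141, -0.001, 2.971]
contact_force: [1.1, -0.1, -1.3]
width: 0.168
grip_force: 58.7
[ 0.62674263 -0.04192133  0.48585926] [-3.14119494e+00 -1.12179782e-03  2.97115697e+00] [-1.83007233e-01  4.77318192e-01  3.36565166e-01  1.43116001e+00
 -4.11786797e-04 -1.25715428e-02]
foot pred [327.95139167 185.55432571] flange [327.99826938 150.41633685] mouth [327.94673601 190.8309282 ]
```

View pics/m.png

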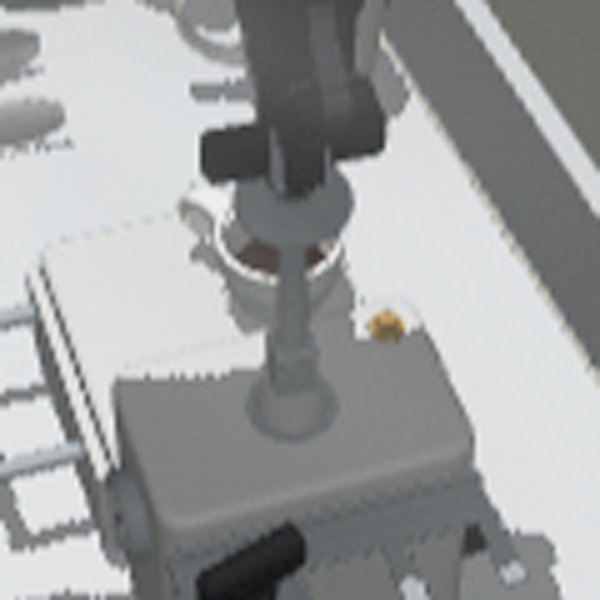

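The key's foot, at crop (292,377), hangs over the mouth, at crop (293,404), and both line up with the prediction. I'll lower in steps while watching the forces.

```bash
python3 -m inch '0 0 .01 0 0;0 0 .01 0 0;0 0 .01 0 0;0 0 .01 0 0;0 0 0 0 0' 
python3 -m inch '0 0 .015 0 0;0 0 .015 0 0;0 0 .015 0 0;0 0 .01 0 0;0 0 0 0 0' 
python3 -m inch '0 0 .004 0 0;0 0 .003 0 0;0 0 .003 0 0;0 0 0 0 0;0 0 0 0 0'
```

```text
t: 7.22
position: [0.6266, -0.0426, 0.444]
eef_rot: [-3.142, -0.004, 2.97]
contact_force: [0.2, -0.4, -1.7]
width: 0.166
grip_force: 58.6
t: 7.63
position: [0.6263, -0.0421, 0.3896]
eef_rot: [3.142, -0.003, 2.97]
contact_force: [0.1, 0.1, -1.5]
width: 0.169
grip_force: 58.6
t: 8.05
position: [0.6268, -0.0418, 0.382]
eef_rot: [-3.142, 0.0, 2.971]
contact_force: [-0.8, -0.6, -1.4]
width: 0.169
grip_force: 58.7
```

```bash
python3 -m inch '0 0 .002 0 0;0 0 .002 0 0;0 0 .002 0 0;0 0 .002 0 0;0 0 0 0 0' 
python3 -m inch '0 0 .002 0 0;0 0 .002 0 0;0 0 0 0 0'
```

```text
t: 8.47
position: [0.6266, -0.0417, 0.3732]
eef_rot: [3.142, -0.001, 2.971]
contact_force: [-0.9, -1.4, -1.5]
width: 0.162
grip_force: 58.7
t: 8.72
position: [0.6266, -0.0417, 0.3692]
eef_rot: [3.142, -0.001, 2.971]
contact_force: [-0.4, 0.1, -2.3]
width: 0.168
grip_force: 58.7
```

```bash
python3 -m inch '0 0 .002 0 0;0 0 .002 0 0;0 0 .001 0 0;0 0 0 0 0' 
python3 -m inch '0 0 .002 0 0;0 0 .002 0 0;0 0 .001 0 0;0 0 0 0 0'
python3 -m inch '0 0 .001 0 0;0 0 0 0 0'
```

```text
t: 9.05
position: [0.6266, -0.0418, 0.3644]
eef_rot: [-3.142, -0.0, 2.971]
contact_force: [0.8, -0.2, -2.3]
width: 0.166
grip_force: 58.7
t: 9.38
position: [0.6266, -0.0418, 0.3594]
eef_rot: [-3.142, -0.0, 2.971]
contact_force: [-0.6, 0.7, -1.5]
width: 0.165
grip_force: 58.7
t: 9.55
position: [0.6267, -0.0418, 0.3586]
eef_rot: [-3.142, -0.0, 2.971]
contact_force: [0.2, -1.2, -2.4]
width: 0.167
grip_force: 58.7
```

```bash
python3 -m inch '0 0 .001 0 0;0 0 0 0 0' | grep -E "posi|cont"
python3 -m inch '0 0 .0007 0 0;0 0 0 0 0'| grep -E "posi|cont"
```

```text
position: [0.6268, -0.0418, 0.3577]
contact_force: [-0.9, -0.5, -1.5]
position: [0.6268, -0.0417, 0.3574]
contact_force: [-0.6, 0.9, 2.7]
```

```bash
python3 -m inch '0 0 .0007 0 0;0 0 0 0 0'| grep -E "posi|cont"
```

```text
position: [0.6267, -0.0416, 0.3573]
contact_force: [-2.9, 1.1, 7.5]
```

Contact came at exactly the home height (0.3573). Now I turn it clockwise.

```bash
python3 -m inch '0 0 0 .08 0;0 0 0 .08 0;0 0 0 .08 0;0 0 0 .08 0;0 0 0 .08 0'
python3 -c "
from h import *
print(bot.read_state()['wrist_torque'])"
python3 -m inch '0 0 0 .08 0;0 0 0 .08 0;0 0 0 .08 0;0 0 0 .08 0;0 0 0 .08 0'
python3 -c "
from h import *
print(bot.read_state()['wrist_torque'])"
```

```text
t: 10.47
position: [0.6272, -0.0414, 0.3574]
eef_rot: [3.14, 0.002, 2.568]
contact_force: [1.0, 2.9, 7.1]
width: 0.171
grip_force: 60.6
[ 0.53643992 -0.00676147  0.27922291]
t: 10.88
position: [0.6271, -0.0414, 0.3574]
eef_rot: [3.139, 0.001, 2.168]
contact_force: [1.1, 2.2, 6.6]
width: 0.169
grip_force: 60.9
[0.51668265 0.09164371 0.2224421 ]
```

```bash
python3 -m inch '0 0 0 .08 0;0 0 0 .08 0;0 0 0 .08 0;0 0 0 .08 0;0 0 0 .04 0' | grep -E "eef|cont"
python3 -c "
from h import *
print(bot.read_state()['wrist_torque'])"
python3 -m inch '0 0 0 .04 0;0 0 0 .04 0;0 0 0 0 0'| grep -E "eef|cont"
python3 -c "
from h import *
print(bot.read_state()['wrist_torque'])"
```

```text
eef_rot: [3.139, -0.0, 1.807]
contact_force: [-0.1, 3.0, 7.8]
[0.57780069 0.17448212 0.20465817]
eef_rot: [3.139, -0.0, 1.729]
contact_force: [0.1, 2.8, 7.2]
[0.53718126 0.17649191 0.15259805]
```

```bash
python3 -m inch '0 0 0 .04 0;0 0 0 .04 0;0 0 0 0 0' | grep -E "eef|cont"
python3 -c "
from h import *
print(bot.read_state()['wrist_torque'])"
python3 -m inch '0 0 0 .04 0;0 0 0 .04 0;0 0 0 0 0'| grep -E "eef|cont"
python3 -c "
from h import *
print(bot.read_state()['wrist_torque'])"
```

```text
eef_rot: [3.14, -0.0, 1.649]
contact_force: [-0.0, 3.2, 8.0]
[0.55239638 0.19469236 0.17490626]
eef_rot: [3.14, -0.001, 1.569]
contact_force: [-1.1, 3.3, 7.6]
[0.53859057 0.25039548 0.16385083]
```

```bash
python3 -m inch '0 0 0 .04 0;0 0 0 .04 0;0 0 0 0 0' | grep -E "eef|cont"
python3 -c "
from h import *
print(bot.read_state()['wrist_torque'])"
python3 -m inch '0 0 0 .04 0;0 0 0 .04 0;0 0 0 0 0'| grep -E "eef|cont"
python3 -c "
from h import *
s=bot.read_state()
print(s['wrist_torque'],s['joint_positions'])
a=bot.capture('side')[110:230,270:390,::-1]
cv2.imwrite('pics/n.png',cv2.resize(a,None,fx=4,fy=4,interpolation=2))"
```

```text
eef_rot: [3.14, -0.001, 1.489]
contact_force: [-1.0, 1.8, 8.7]
[0.55239502 0.2579148  0.17996547]
eef_rot: [3.14, -0.001, 1.409]
contact_force: [-0.1, 2.5, 6.7]
[0.58396937 0.2097202  0.15990812] [-1.82363111e-01  5.14113456e-01  6.24230958e-02  1.11723454e+00
  1.12274214e-03  1.55013829e+00]
```

View pics/n.png

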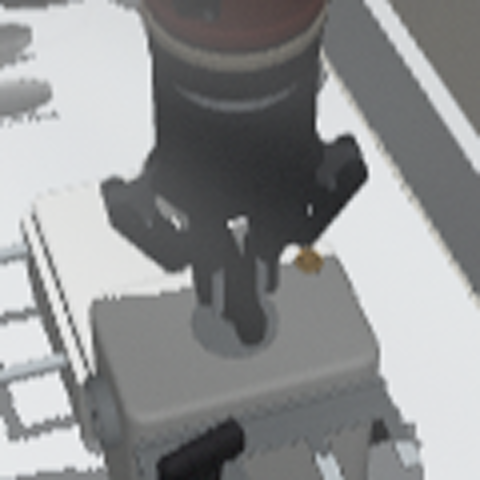

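```bash
python3 -c "
from h import *
c=np.array([.6268,-.0418,.195])
for y in (0,-1.2,-1.37,-1.54,-1.73): print(y,(proj('side',c+.035*np.array([np.cos(y),np.sin(y),0]))-[270,110])*4)
print((proj('side',c)-[270,110])*4)"
```

```text
0 [293.95127616 261.69551589]
-1.2 [280.09820772 321.5662149 ]
-1.37 [271.13226206 327.54459162]
-1.54 [260.97781086 332.22561107]
-1.73 [248.59643381 335.74046459]
[231.84154615 282.59865244]
```

```bash
python3 -m inch '0 0 0 .04 0;0 0 0 .04 0;0 0 0 0 0' | grep -E "eef|cont|wid|grip"
python3 -c "
from h import *
print(bot.read_state()['wrist_torque'])"
python3 -m inch '0 0 0 .04 0;0 0 0 .04 0;0 0 0 0 0'| grep -E "eef|cont|wid|grip"
python3 -c "
from h import *
s=bot.read_state()
print(s['wrist_torque'],s['effort'])
a=bot.capture('side')[150:220,300:360,::-1]
cv2.imwrite('pics/o.png',cv2.resize(a,None,fx=8,fy=8,interpolation=2))"
```

```text
eef_rot: [3.14, -0.001, 1.329]
contact_force: [-0.1, 2.5, 7.6]
width: 0.164
grip_force: 61.7
[0.604103   0.23174561 0.30721672]
eef_rot: [3.14, -0.001, 1.249]
contact_force: [-0.0, 2.2, 7.0]
width: 0.163
grip_force: 62.9
[0.63612461 0.30276911 0.31495499] [ -2.03137591 -63.9526391   31.10328555  -0.6726151   -0.77330394
   1.03216399]
```

View pics/o.png

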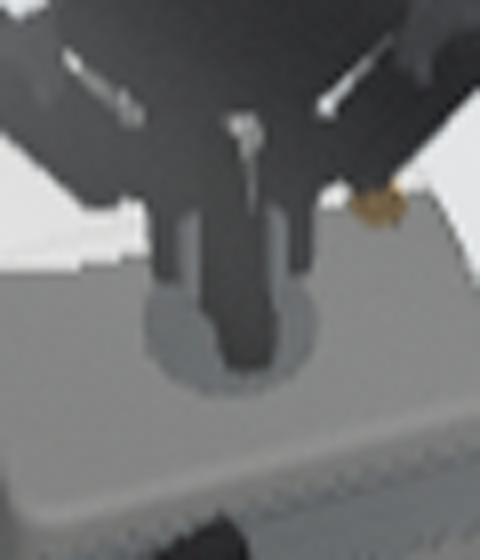

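```bash
python3 -m inch '0 0 0 .04 0;0 0 0 .04 0;0 0 0 0 0' | grep -E "eef|cont|wid|grip"
python3 -c "
from h import *
print(bot.read_state()['wrist_torque'])"
python3 -m inch '0 0 0 .04 0;0 0 0 .04 0;0 0 0 0 0'| grep -E "eef|cont|wid|grip|pos"
python3 -c "
from h import *
s=bot.read_state()
print(s['wrist_torque'],s['t'])"
```

```text
eef_rot: [3.14, -0.001, 1.169]
contact_force: [-0.9, 2.6, 7.2]
width: 0.167
grip_force: 63.6
[0.63503572 0.31038364 0.4448121 ]
position: [0.627, -0.0412, 0.3574]
eef_rot: [3.14, -0.002, 1.09]
contact_force: [-0.9, 3.4, 7.9]
width: 0.168
grip_force: 64.1
[0.63906632 0.29562519 0.38061105] 13.65
```

```bash
python3 -m inch '0 0 0 -.08 0;0 0 0 0 0;0 0 0 0 .5;0 0 0 0 1;0 0 0 0 1' | grep -E "eef|cont|wid|grip"
python3 -m inch '0 0 0 0 1;0 0 0 0 1;0 0 -.01 0 1;0 0 -.03 0 1;0 0 -.04 0 1'
python3 -m inch '0 0 -.04 0 1;0 0 0 0 1;0 0 0 0 1'
python3 - <<'E'
from h import *
a=bot.capture("side")[110:230,270:390,::-1]
cv2.imwrite("pics/p.png",cv2.resize(a,None,fx=5,fy=5,interpolation=2))
E
```

```text
eef_rot: [-3.141, 0.0, 1.17]
contact_force: [-0.4, 0.2, 0.5]
width: 0.586
grip_force: 0.0
t: 14.48
position: [0.6259, -0.0416, 0.4351]
eef_rot: [-3.136, 0.001, 1.171]
contact_force: [1.6, -1.1, -0.1]
width: 1.004
grip_force: 0.0
t: 14.73
position: [0.6271, -0.0418, 0.4797]
eef_rot: [3.136, -0.001, 1.171]
contact_force: [0.4, 0.8, -1.0]
width: 1.001
grip_force: 0.0
```

View pics/p.png

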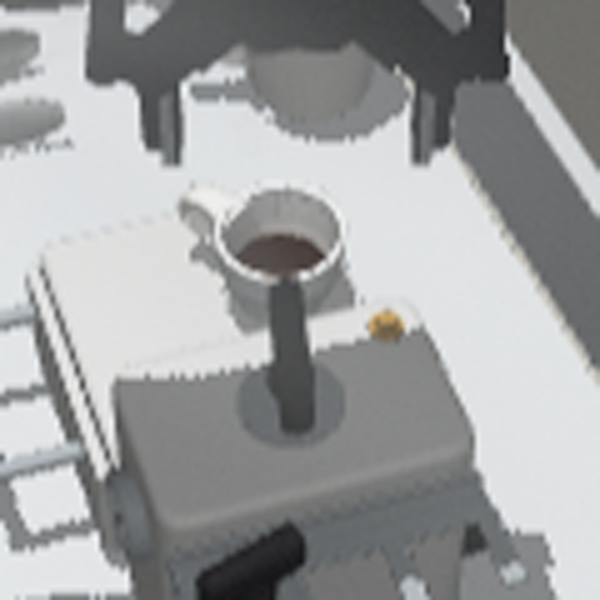

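The long key stands seated with its flange on the tower top and its handle across it (crop 288,285 to 298,420). The cup and short key are unmoved. Next is the drawer bar.

```bash
python3 -m inch '0 0 0 -.11 .3;0 0 0 -.11 .3;0 0 0 -.109 .3;0 0 0 0 .3;0 0 0 0 .3' | grep -E "eef|wid"
python3 -m inch '.0249 -.0237 0 0 .3;.0249 -.0237 0 0 .3;.0249 -.0237 0 0 .3;.0249 -.0237 0 0 .3;.0249 -.0237 0 0 .3' | grep posi
python3 -m inch '0 0 .04 0 .3;0 0 .04 0 .3;0 0 .04 0 .3;0 0 .03 0 .3;0 0 0 0 .3'
python3 -m inch '0 0 0 0 .3;0 0 0 0 .3'
```

```text
eef_rot: [-3.14, -0.0, 1.496]
width: 0.31
position: [0.516, 0.0917, 0.4757]
t: 16.03
position: [0.5146, 0.0908, 0.3206]
eef_rot: [-3.132, 0.001, 1.496]
contact_force: [-1.8, 0.4, -1.2]
width: 0.298
grip_force: 0.0
t: 16.2
position: [0.518, 0.0908, 0.3279]
eef_rot: [3.14, -0.0, 1.498]
contact_force: [-0.1, 0.3, 0.6]
width: 0.304
grip_force: 0.0
```

```bash
python3 -m inch '0 0 .03 0 .3;0 0 .03 0 .3;0 0 .02 0 .3;0 0 .01 0 .3;0 0 0 0 .3' |grep -E "pos|cont"
python3 -m inch '0 0 .01 0 .3;0 0 .01 0 .3;0 0 .005 0 .3;0 0 0 0 .3;0 0 0 0 .3' |grep -E "pos|cont"
python3 -m inch '0 0 0 0 0;0 0 0 0 0;0 0 0 0 0;0 0 0 0 0;0 0 0 0 0'
```

```text
position: [0.5176, 0.0908, 0.2362]
contact_force: [-0.5, 0.0, -0.2]
position: [0.5174, 0.0908, 0.2114]
contact_force: [0.1, 0.0, 0.0]
t: 17.45
position: [0.5175, 0.0909, 0.2118]
eef_rot: [3.141, -0.0, 1.5]
contact_force: [-2.0, -0.6, 6.3]
width: 0.092
grip_force: 58.5
```

```bash
python3 -m inch '0 -.003 0 0 0;0 -.004 0 0 0;0 -.004 0 0 0;0 0 0 0 0' |grep -E "pos|cont|wid"
```

```text
position: [0.506, 0.0918, 0.2118]
contact_force: [-0.1, 1.7, 6.5]
width: 0.092
```

```bash
python3 -m inch '0 -.012 0 0 0;0 -.012 0 0 0;0 -.012 0 0 0;0 -.01 0 0 0;0 0 0 0 0' |grep -E "pos|cont|wid"
python3 -m inch '0 -.006 0 0 0;0 -.004 0 0 0;0 0 0 0 0' |grep -E "pos|cont|wid"
python3 -m inch '0 -.002 0 0 0;0 0 0 0 0' |grep -E "pos|cont|wid"
```

```text
position: [0.4587, 0.0955, 0.2117]
contact_force: [-1.4, 4.2, 8.0]
width: 0.091
position: [0.4498, 0.0962, 0.2117]
contact_force: [-0.4, 4.4, 9.1]
width: 0.095
position: [0.4484, 0.0964, 0.2118]
contact_force: [1.6, 4.8, 7.0]
width: 0.091
```

```bash
python3 -m inch '0 -.002 0 0 0;0 0 0 0 0' |grep -E "pos|cont|wid"
python3 -m inch '0 -.002 0 0 0;0 0 0 0 0' |grep -E "pos|cont|wid"
```

```text
position: [0.4472, 0.0964, 0.2118]
contact_force: [4.6, 5.1, 2.1]
width: 0.095
position: [0.4466, 0.0965, 0.2119]
contact_force: [13.0, 3.2, -7.2]
width: 0.095
```

The force rises at the stop. I release and lift clear.

```bash
python3 -m inch '0 0 0 0 .3;0 0 0 0 .3;0 0 0 0 .3;0 0 0 0 .3;0 0 0 0 .3' |grep -E "pos|cont|wid"
python3 -m inch '0 0 -.01 0 .3;0 0 -.02 0 .3;0 0 -.03 0 .3;0 0 -.04 0 .3;0 0 -.04 0 .3' |grep -E "pos|cont|wid"
python3 -m inch '0 -.03 -.02 0 .3;0 -.03 -.02 0 .3;0 -.03 0 0 .3;0 0 0 0 .3;0 0 0 0 .3' |grep -E "t:|pos|cont|wid"
python3 - <<'E'
from h import *
for n in("side","top"):cv2.imwrite(f"pics/z{n}.png",bot.capture(n)[:,:,::-1])
a=cv2.imread("pics/zside.png")[130:270,240:400]; b=cv2.imread("pics/ztop.png")[130:270,210:370]
cv2.imwrite("pics/z.png",cv2.resize(np.hstack([a,b]),None,fx=2.5,fy=2.5,interpolation=2))
E
```

```text
position: [0.4441, 0.096, 0.2111]
contact_force: [0.6, -0.9, 0.4]
width: 0.295
position: [0.4436, 0.0959, 0.3524]
contact_force: [0.9, 0.9, 0.1]
width: 0.299
t: 20.2
position: [0.3537, 0.1025, 0.3916]
eef_rot: [3.141, -0.0, 1.5]
contact_force: [-0.0, -0.4, -0.0]
width: 0.297
```

View pics/z.png

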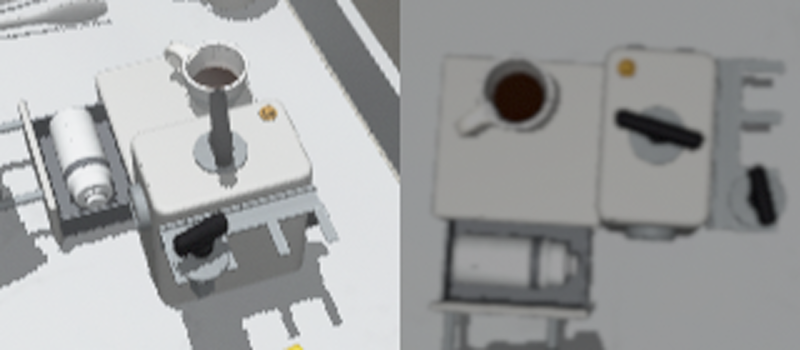

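The key stands home on the tower and the drawer is fully out with the cartridge visible. The short key hangs in its slot (top crop 762,195), the cup stands on the lid, and the robot is clear of everything. The key stopped turning at raised torque, and the drawer came unbolted. Handing it in.

```bash
python3 -c "
from cell import bot
print(bot.sign_off())"
```

```text
the job is handed in; nothing more can be done
None
```

The job is handed in: the long key stands home on the stem, turned clockwise until it stopped (about 0.3 rad further than I calculated, unexplained). The drawer is out to its stop, and the short key and cup are where they were.

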